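Load the labelling shuttle and run its stuck carriage home

ROBOT

A 6-joint arm with a two-finger parallel gripper is mounted at the origin on a cart in front of the work surface, level with it; the furniture and walls round the work are solid. World frame = base frame: x ahead of the robot, y to its left, z up, the work surface at z = 0. Lengths are in mm, angles in degrees, forces in N, time in s.
With the tool pointing down it reaches from about 350 to 725 mm from the base axis. Payload 6 kg.
Tool frame: the origin (TCP) lies between the finger pads; the fingertips stand 19 mm ahead of it and the grasp point (between the pads) is the TCP (manip.tip_extent is the distance from the TCP to the fingertips, in mm); z points along the fingers, x is the direction in which the jaws open and shut, and the axes are right-handed (so a half turn about z gives the same grasp; the last joint's range is limited). The gripper opens to 85 mm and grips with 20 to 120 N. Pads are 22 mm wide; open, the fingers measure 114 mm over their backs; the gripper's body (76 mm by 85 mm) begins 54 mm behind the grasp point. The pads swing forward as they close: fully open they stand 13 mm farther back than shut.
Start: joints at [-46.255, 2.303, 4.859, 0, -92.561, -19.12], TCP at [250.02, -545.404, 250.261] pointing down, gripper open.
Joint ranges: [-146.85, 146.85], [-73.84, 115.35], [-62.03, 85.46], [-188.31, 113.3], [-161.28, -10.13], [-171.36, 171.36]. Speed limits (degrees/s): [147.25, 147.25, 172.46, 180, 180, 180].

INTERFACE

Orientations are given as a 3x3 rotation matrix whose columns are the frame's x, y, z axes.
In Python, from plant import telemetry, eyes, job, manip gives the robot as it stands.
- The arm moves only by the tool arm_command, never from a script. Its argument "commands" is a list of rows, each a list of 2 entries, a list of its own where there are three numbers: the shift along the tool's x, y, z in mm, then the turn about the tool's z in degrees. In form: [[[dx, dy, dz], yaw], ...]. A call has 1 to 10 rows; each row shifts and turns the pose as measured when the row begins, along the tool's axes as they then stand; what a row does not reach is not made up. A row lasts 1/10 s, in which the tool goes at most 50 mm and 8.59 degrees, less where a joint would pass 70% of its speed; a pose out of reach is approached as far as the arm can. A call is refused whole if a number of a shift passes 50 or a number of a turn 8.59, either way. A call with a gripper value outside its range is refused whole. "hand" is the opening, from -1 (shut) to 1 (fully open), set as the call begins (left out, the last holds). The fingers move at their own pace and stop on an object; "squeeze" is the grip in N (left out, the last holds). Time passes only in rows, so rows that do not move let the fingers close. It gives the time, the measured TCP pose, the force and the opening at its end, in the units of the state.
- telemetry.sense(): the state, without advancing time (a new reading comes with each control period).
- eyes.grab_frame(name): name is "scene" or "top" or "wrist"; returns (picture, depth): 480x640x3 uint8, blue, green, red; 480x640 float32, mm along the optical axis (not along the pixel's ray), 0 where there is no reading.
- eyes.camera_params(name): a dict with "fov_y" (degrees; the focal length in pixels is half the picture's height over the tangent of half this angle, whatever the lens; pixels are square), "cx", "cy" (the principal point, pixels), "extrinsics" (4x4, takes a point from camera to world coordinates); the wrist camera has in their place "hand_eye" (4x4, takes a point from camera to tool coordinates, whose origin is the TCP and whose axes are the tool frame's). Camera axes: x right, y up, looking along -z (the intrinsics and any distortion apply to the point x, -y, -z); pixel columns grow to the right and rows downward; lengths in mm; the calibration is good to about 2 mm. A picture is of the moment at which its call begins: read the wrist's pose just before it. camera_params takes no time and is no camera call.
- job.hand_in(): hands the job in, once; it reports no verdict.
The state is a dict: "time": time; "joints": joint angles; "dq": joint speeds; "joint_efforts": joint torques, N m; "eef_pos": TCP position; "orientation": TCP orientation; "force": force on the tool from outside, world axes, zero at the start; "wrist_torque": the same for the moment, N m; "finger_gap": finger opening in mm.
Only numpy, scipy, OpenCV 4.12 (cv2) and the standard library are available. Lean on these libraries where they do the work, as an engineer would, in place of code of your own. Each camera call takes 0.05 s, during which the arm holds its last target.

TASK

Stand the shaker that is alone on the worktop upright in the square pocket of the labelling shuttle's carriage and let go of it. Then push the carriage by its upright plate towards the tunnel: it is stuck, so lean on it until it breaks free, run it in slowly, and bring it fully home against the end stop hidden in the tunnel, so that the little flag on the roof stands up and stays up. Never press on the carriage with more than about 20 N, neither while it is stuck nor against the stop, and leave the mug, the ramekin and the tape roll where they are.

Things in the scene. Friction and masses are not known exactly. Their poses are not given: they have to be found in the camera images.
- shaker_center (a point): Centre, half-way up, of the loose shaker: a slim clear round shaker with a pale domed cap, 27 mm across, 74 mm tall, upright, 55 g. It stands alone on the bare worktop, to the right (-y) of the shuttle; the many like it in the tray are not meant. Its z axis points up.
- shuttle: Labelling shuttle fixed to the worktop: dark bed 360 x 100 x 12 mm with two low rails; grey tunnel over its far end, 95 mm long, 72 wide, roof 78 high, beginning 80 mm to +x of the origin. Origin: centre of the bed's underside; x along the rails towards the tunnel (pushing direction), y across, z up. The adjustable end stop is out of sight in the tunnel; its place is not known.
- carriage (a joint): Carriage travel to the shuttle's +x, m. Starts at 0, stuck in a catch that yields within 7 mm at a push of 9 to 18 N; the carriage may then jump ahead up to 10 mm. Freed, it slides with 3.5 N friction and stays where left. The stop lies somewhere between 45 and 100 mm: the last 5 mm press a weak feeler spring (up to 2.5 N more), then it is rigid.
- pocket (a point): Centre of the pocket's floor, 37 mm above the worktop, on the carriage's aluminium deck (100 mm along x, 88 wide, top at 32 mm). Grey square pocket, 36 mm wide inside, walls 5 mm thick, rims 11 mm above this floor. A shaker standing in it has its centre 37 mm above this point. Axes parallel to the shuttle's.
- push_plate (a point): Middle of the upper edge of the rear face (away from the tunnel) of the upright aluminium plate at the carriage's rear: 70 mm wide along y, 10 thick, from the deck up to 108 mm above the worktop; 72 mm to -x of the pocket's centre. Push this face towards +x, 20 to 40 mm below the edge. Axes parallel to the shuttle's.
- flag (a joint): Tell-tale flag, a white tab 36 x 18 mm hinged on the tunnel's roof, rad: 0 = lying flat, carriage not at the stop; rises over the last 5 mm of travel to about 1.4 (upright), carriage fully home; drops again if the carriage moves back.
- mug: Dark mug, 68 mm across, 62 mm tall, on the worktop in front of the work; a bystander. Origin: centre of its underside.
- ramekin: White ribbed ramekin, 68 mm across, 36 mm tall, behind the shaker; a bystander. Origin: centre of its underside.
- tape_roll: Roll of brown tape lying flat, 79 mm across, 37 mm tall, in front of the shuttle; a bystander. Origin: centre of its underside.
Mind the look-alikes: they are no part of the job. There is more than one size of the part that bears shaker_center; the job needs the smallest.

How it is judged (in metres and radians):
On the way, in this order (a step that is already met when the one before it is completed fails the run):
1. the shaker stands upright in the pocket, let go, the carriage still at its outer end (horizontal distance between shaker_center and pocket below 0.012 m and z of shaker_center in the frame of pocket between 0.03 and 0.042 m and angle between shaker_center's own z axis and vertical below 0.2 rad and value of joint carriage below 0.012 m and contact force between the fingers and shaker below 0.1 N), for 0.2 s.
2. the carriage has broken free with the shaker in its pocket (horizontal distance between shaker_center and pocket below 0.012 m and z of shaker_center in the frame of pocket between 0.03 and 0.042 m and angle between shaker_center's own z axis and vertical below 0.2 rad and value of joint carriage above 0.02 m), for 0.2 s.
3. the carriage is home at the stop and the flag is up (horizontal distance between shaker_center and pocket below 0.012 m and z of shaker_center in the frame of pocket between 0.03 and 0.042 m and angle between shaker_center's own z axis and vertical below 0.2 rad and value of joint flag above 0.95 rad), for 0.2 s.
At the end, for the whole second after the job is handed in: The shaker stands upright (within 0.2 rad) on the floor of the carriage's pocket, released and at rest, and the carriage rests within about 1.5 mm of the hidden stop, so that the flag stays up above 0.95 rad (all of step 3 and value of joint carriage above 0.03 m and velocity of joint carriage between -0.005 and 0.005 m/s and linear speed of shaker below 0.02 m/s); the robot touches nothing.
It fails at once if the fingers press on the carriage with more than 25 N (contact force between the fingers and carriage above 25 N).
It fails at once if the carriage is shoved faster than 0.4 m/s (velocity of joint carriage above 0.4 m/s).
It fails at once if the mug, the ramekin or the tape roll is moved by more than 30 mm (distance of any of mug, ramekin, tape_roll from where it was at the start of the episode above 0.03 m).
It also fails if it takes over 66 s, if anything falls off the work surface, if the arm or the gripper's body presses on something with over 40 N, if the wrist force passes 120 N, or if a joint passes its speed limit or range.

## Working session

There is one attempt and no reset: what is moved stays moved. The work goes in short steps, Python scripts to look and compute and a tool call to move; the robot and the scene stay as the last step left them, time stands still between calls to the robot, and variables do not carry over. Pictures are saved under pics/ and viewed, and the job is handed in when it is done.

Besides the shell and the picture viewer there is one more tool, called after "Emit:" in YAML: its name, and indented under it one key for each argument. arm_command: Moves the arm, as the interface text tells. Its arguments: {"type":"object","properties":{"commands":{"type":"array"},"hand":{"type":"number"},"squeeze":{"type":"number"}},"required":["commands"]}

```bash
mkdir -p pics; ls; python3 - <<'E'
from plant import telemetry, eyes, job, manip
import cv2,numpy as np
print(telemetry.sense()); print(manip.tip_extent)
for n in ["scene","top","wrist"]:
    p,d=eyes.grab_frame(n); cv2.imwrite(f"pics/{n}0.png",p); np.save(f"pics/{n}0.npy",d)
    print(n,eyes.camera_params(n))
E
```

```text
pics
{'time': 0.0, 'joints': array([-4.62549044e+01,  2.33817793e+00,  4.80114460e+00, -2.71506573e-02,
       -9.25611860e+01, -1.91193902e+01]), 'dq': array([ 0.00379799, -0.01579072,  0.00664685,  0.0394536 , -0.04416914,
       -0.04276775]), 'joint_efforts': array([-6.31630264e-04, -3.68212223e+01,  3.47399247e+01,  6.93218708e+00,
       -5.46537194e-03, -9.25819421e-09]), 'eef_pos': array([ 249.96517396, -545.12222486,  249.27021046]), 'orientation': array([[-4.16706805e-01,  9.09040553e-01, -8.43332075e-04],
       [ 9.09039212e-01,  4.16707643e-01,  1.56574689e-03],
       [ 1.77475034e-03, -1.14164540e-04, -9.99998419e-01]]), 'force': array([ 0.52018884, -0.27079997,  0.54198062]), 'wrist_torque': array([-0.02980753, -0.00582657,  0.07648273]), 'finger_gap': 85.60736959652866}
19.0
scene {'fov_y': 56.2578383009941, 'cx': 325.5036563014066, 'cy': 244.17283521419412, 'extrinsics': array([[-6.93556387e-01,  5.50706073e-01, -4.64437680e-01,
         5.42471502e+01],
       [-7.20401580e-01, -5.29244501e-01,  4.48243038e-01,
         3.66242113e+02],
       [ 1.04907480e-03,  6.
[... 324 characters left out ...]
],
       [-9.99718878e-01, -2.34860051e-02, -3.25139231e-03,
        -6.06724698e+01],
       [-5.43759473e-03,  9.36304569e-02,  9.95592171e-01,
         9.72533965e+02],
       [ 0.00000000e+00,  0.00000000e+00,  0.00000000e+00,
         1.00000000e+00]])}
wrist {'fov_y': 68.49152123479664, 'cx': 316.01674101101264, 'cy': 236.76145458972215, 'hand_eye': array([[ 9.99999466e-01,  8.69133858e-04, -5.59690040e-04,
        -1.25775256e+00],
       [ 6.78198866e-04, -9.60194495e-01, -2.79331472e-01,
        -6.99567014e+01],
       [-7.80187735e-04,  2.79330943e-01, -9.60194572e-01,
        -1.23964649e+02],
       [ 0.00000000e+00,  0.00000000e+00,  0.00000000e+00,
         1.00000000e+00]])}
```

View pics/scene0.png

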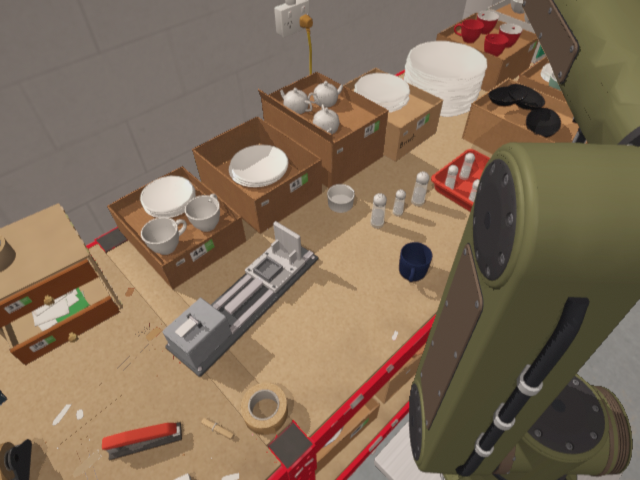

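View pics/top0.png

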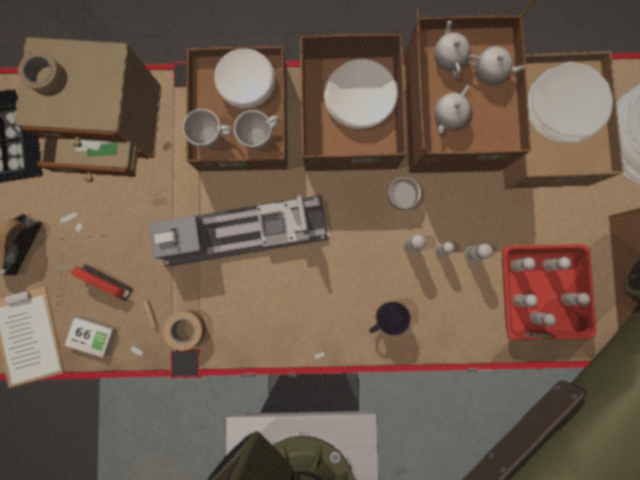

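View pics/wrist0.png

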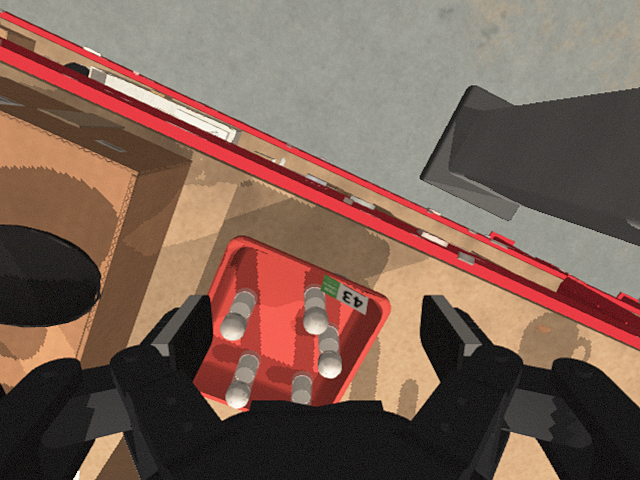

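Scene: the candidates for the loose shaker are (378,210), (400,203) and (420,188), plus the ones in the red tray at about (470,175). In the top view these are (415,243), (446,248), (480,252) and the tray at (550,290). The middle one looks smallest, so I'll check it in a close crop and measure heights.

```bash
cat > h.py <<'E'
import numpy as np,cv2
from plant import telemetry,eyes,job,manip
def K(n):
    c=eyes.camera_params(n); return 240/np.tan(np.radians(c['fov_y']/2)),c['cx'],c['cy'],c
def E(n,st=None):
    f,cx,cy,c=K(n)
    if n!='wrist': return c['extrinsics']
    T=np.eye(4);T[:3,:3]=st['orientation'];T[:3,3]=st['eef_pos'];return T@c['hand_eye']
def ray(n,u,v,st=None):
    f,cx,cy,c=K(n);X=E(n,st); d=X[:3,:3]@np.array([(u-cx)/f,-(v-cy)/f,-1]); return X[:3,3],d
def onz(n,u,v,z,st=None):
    o,d=ray(n,u,v,st); return o+d*(z-o[2])/d[2]
def cloud(n,dep,st=None):
    f,cx,cy,c=K(n);X=E(n,st);v,u=np.mgrid[:480,:640].astype(float)
    P=np.stack([(u-cx)/f*dep,-(v-cy)/f*dep,-dep],-1)
    return P@X[:3,:3].T+X[:3,3]
def proj(n,p,st=None):
    f,cx,cy,c=K(n);q=np.linalg.inv(E(n,st))@np.append(p,1);return cx+f*q[0]/-q[2],cy-f*q[1]/-q[2]
E
python3 - <<'E'
from h import *
s=cv2.imread('pics/scene0.png');t=cv2.imread('pics/top0.png')
a=cv2.resize(s[150:250,320:440],None,fx=5,fy=5,interpolation=2)
b=cv2.resize(t[180:270,140:510],None,fx=2.1,fy=2.1,interpolation=2)
cv2.imwrite('pics/c1.png',a[:, :600]);cv2.imwrite('pics/c2.png',b)
for n in('scene','top'):
    C=cloud(n,np.load(f'pics/{n}0.npy'));np.save(f'pics/C{n}.npy',C)
    pts={'scene':[(378,199),(400,194),(421,176),(340,190),(290,238),(268,268),(300,350)],'top':[(418,242),(449,247),(485,250),(405,193),(275,225),(300,215),(340,280)]}[n]
    for u,v in pts: print(n,u,v,C[v,u].round(1))
E
```

```text
scene 378 199 [ 504.1 -234.3   89.2]
scene 400 194 [ 490.9 -300.    70.8]
scene 421 176 [ 483.9 -365.1   91.8]
scene 340 190 [ 639.5 -249.9   16.3]
scene 290 238 [551.2  -9.7  93.5]
scene 268 268 [559.6  50.1  35.9]
scene 300 350 [383.4 117.6  -0.5]
top 418 242 [ 503.4 -243.    95.9]
top 449 247 [ 494.2 -310.5   70.4]
top 485 250 [ 484.6 -373.7   95.7]
top 405 193 [ 621.3 -238.8    1.3]
top 275 225 [552.1  44.5  37. ]
top 300 215 [560.8 -12.6 107.6]
top 340 280 [433.7 -90.7  -2.2]
```

View pics/c1.png

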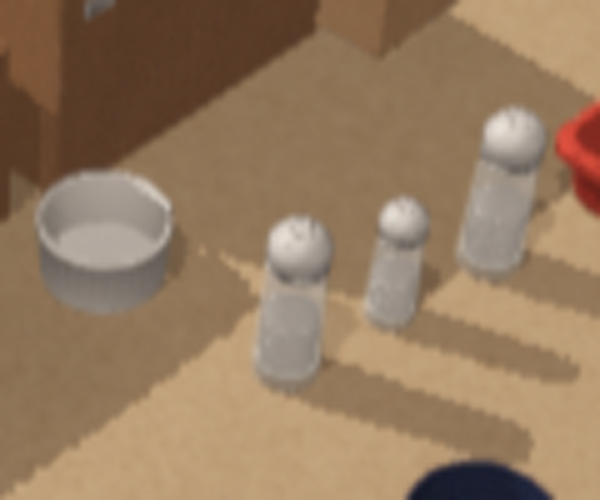

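View pics/c2.png

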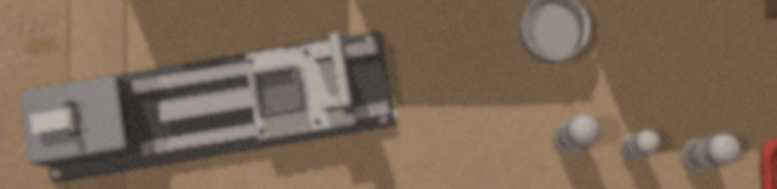

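The close crop shows the middle shaker (scene 400,203) is clearly the smallest, and its top measures about 71–74 mm against 90+ for its neighbours. That is the one to take.

```bash
python3 - <<'E'
from h import *
for n in('scene','top'):
    C=np.load(f'pics/C{n}.npy');X,Y,Z=C[...,0],C[...,1],C[...,2]
    reg=(X>440)&(X<680)&(Y>-80)&(Y<300)
    # plate top
    for name,lo,hi,yr in(('plate',100,116,(-60,60)),('roof',70,84,(80,300))):
        m=reg&(Z>lo)&(Z<hi)&(Y>yr[0])&(Y<yr[1])
        m=cv2.morphologyEx(m.astype(np.uint8),cv2.MORPH_OPEN,np.ones((2,2)))>0
        P=C[m]; r=cv2.minAreaRect(P[:,:2].astype(np.float32)); print(n,name,m.sum(),P.mean(0).round(1),r, P.max(0).round(1),P.min(0).round(1))
    for cx,cy in((493,-307),(503,-240),(485,-370),(620,-245)):
        m=(np.hypot(X-cx,Y-cy)<30)&(Z>10)&(Z<120);P=C[m]
        print(n,(cx,cy),m.sum(),np.percentile(P,[2,50,98],0).round(0).tolist())
    v,u=np.where((np.hypot(X-493,Y+307)<28)&(Z>55)&(Z<120));print(u.mean(),v.mean(),u.min(),u.max(),v.min(),v.max())
    for nm,cx,cy,rr in(('mug',400,-200,60),('tape',390,200,70)):
        m=(abs(X-cx)<80)&(abs(Y-cy)<80)&(Z>20)&(Z<75);P=C[m];print(nm,P.mean(0).round(),P.min(0).round(),P.max(0).round())
E
```

```text
scene plate 244 [601.8 -21.1 104. ] ((603.7001953125, -41.16885757446289), (75.48975372314453, 149.05609130859375), 88.05007934570312) [678.9  -3.  111.3] [530.1 -78.9  -1.1]
scene roof 1659 [525.3 242.6  80.4] ((394.4340515136719, 292.5409240722656), (136.14076232910156, 682.7164306640625), 66.4983901977539) [682.2 366.2 805.6] [54.2 94.   9.3]
scene (493, -307) 226 [[482.0, -312.0, 12.0], [489.0, -300.0, 46.0], [503.0, -294.0, 73.0]]
scene (503, -240) 409 [[489.0, -251.0, 11.0], [498.0, -232.0, 57.0], [516.0, -226.0, 94.0]]
scene (485, -370) 389 [[468.0, -380.0, 12.0], [478.0, -363.0, 57.0], [496.0, -357.0, 93.0]]
scene (620, -245) 175 [[592.0, -260.0, 10.0], [633.0, -252.0, 24.0], [647.0, -231.0, 36.0]]
400.3058823529412 194.83529411764707 396 405 190 200
mug [ 353. -190.   44.] [ 320. -225.   20.] [ 387. -143.   64.]
tape [343. 243.  35.] [310. 204.  20.] [375. 280.  40.]
top plate 247 [593.4 -22.7 100.1] ((608.2520141601562, -22.923667907714844), (38.70059585571289, 150.74449157714844), 75.71661376953125) [678.3  -8.9 115.4] [531.8 -60.2   9.5]
top roof 1460 [525.8 237.8  82. ] ((502.75238037109375, 116.45088195800781), (378.0412292480469, 94.84757232666016), 79.4366226196289) [567.2 311.  972.5] [421.5 -60.7  -2.3]
top (493, -307) 191 [[483.0, -318.0, 13.0], [493.0, -304.0, 66.0], [505.0, -297.0, 74.0]]
top (503, -240) 301 [[490.0, -256.0, 16.0], [503.0, -238.0, 87.0], [519.0, -229.0, 96.0]]
top (485, -370) 373 [[469.0, -386.0, 12.0], [483.0, -367.0, 80.0], [499.0, -360.0, 95.0]]
top (620, -245) 144 [[592.0, -262.0, 11.0], [631.0, -255.0, 30.0], [648.0, -236.0, 38.0]]
447.20175438596493 247.03508771929825 441 453 242 252
mug [ 349. -193.   48.] [ 322. -228.   20.] [ 388. -146.   65.]
tape [343. 239.  35.] [310. 201.  20.] [377. 280.  41.]
```

```bash
cat >> h.py <<'E'
def plan(target,yaw_to,n):
    """rows to bring TCP to target (world) with tool-x heading yaw_to deg, tool down"""
    st=telemetry.sense();p=st['eef_pos'].copy();R=st['orientation'].copy()
    h=np.degrees(np.arctan2(R[1,0],R[0,0]));dy=(yaw_to-h+180)%360-180  # world ccw
    rows=[]
    for i in range(n):
        d=(np.array(target)-p)/(n-i); 
        t=-dy/n
        rows.append([[round(float(x)) if n>1 else round(float(x),1) for x in R.T@d],round(t,1)])
        p=p+R@np.array(rows[-1][0]);
        a=np.radians(t);R=R@np.array([[np.cos(a),-np.sin(a),0],[np.sin(a),np.cos(a),0],[0,0,1]])
    print('at',st['eef_pos'].round(1),'head',round(h,1),'turn',round(-dy,1));print(rows)
E
python3 - <<'E'
from h import *
print(onz('top',447.2,247,63),onz('scene',400.3,194.8,63))
plan((493,-305,190),180,10)
E
```

```text
[ 494.87435042 -308.86179873   63.        ] [ 493.26473822 -305.46950028   63.        ]
at [ 250.  -545.2  249.5] head 114.6 turn -65.4
[[[12, 32, 6], np.float64(-6.5)], [[8, 33, 6], np.float64(-6.5)], [[4, 34, 6], np.float64(-6.5)], [[0, 34, 6], np.float64(-6.5)], [[-4, 34, 6], np.float64(-6.5)], [[-7, 33, 6], np.float64(-6.5)], [[-11, 32, 6], np.float64(-6.5)], [[-15, 31, 6], np.float64(-6.5)], [[-18, 29, 6], np.float64(-6.5)], [[-22, 27, 6], np.float64(-6.5)]]
```

Emit:
arm_command:
  commands:
    - [[12, 32, 6], -6.5]
    - [[8, 33, 6], -6.5]
    - [[4, 34, 6], -6.5]
    - [[0, 34, 6], -6.5]
    - [[-4, 34, 6], -6.5]
    - [[-7, 33, 6], -6.5]
    - [[-11, 32, 6], -6.5]
    - [[-15, 31, 6], -6.5]
    - [[-18, 29, 6], -6.5]
    - [[-22, 27, 6], -6.5]
  hand: 1

```text
time: 1.15
eef_pos: [494.4, -294.2, 184.5]
orientation: [[-1.0, -0.031, -0.004], [-0.031, 1.0, 0.004], [0.004, 0.004, -1.0]]
force: [0.1, -0.6, -0.3]
finger_gap: 85.3
```

```bash
python3 - <<'E'
from h import *
plan((493,-306,190),180,4)
E
```

```text
at [ 494.4 -294.2  184.5] head -178.2 turn 1.8
[[[0, -3, -1], np.float64(0.4)], [[1, -3, -2], np.float64(0.4)], [[0, -3, -1], np.float64(0.4)], [[1, -3, -2], np.float64(0.4)]]
```

Emit:
arm_command:
  commands:
    - [[0, -6, -3], 1]
    - [[0, -6, -3], 0.8]
    - [[0, 0, 0], 0]

```text
time: 1.45
eef_pos: [496.4, -303.2, 188.2]
orientation: [[-1.0, -0.005, -0.007], [-0.005, 1.0, 0.006], [0.007, 0.006, -1.0]]
force: [-0.7, -0.4, -0.6]
finger_gap: 85.6
```

```bash
python3 - <<'E'
from h import *
st=telemetry.sense();print(st['eef_pos'])
p,d=eyes.grab_frame('wrist');cv2.imwrite('pics/w1.png',p)
C=cloud('wrist',d,st);np.save('pics/Cw1.npy',C)
X,Y,Z=C[...,0],C[...,1],C[...,2]
m=(np.hypot(X-493,Y+306)<28)&(Z>10)&(Z<85)
print(np.percentile(C[m],[1,50,99],0).round(1))
for zl in range(10,80,8):
    k=m&(Z>=zl)&(Z<zl+8)
    if k.sum()>5: print(zl,k.sum(),C[k].min(0).round(1),C[k].max(0).round(1))
print(proj('wrist',(493,-306,70),st))
E
```

```text
[ 496.41093617 -303.21200648  188.16662342]
[[ 483.9 -323.1   11.7]
 [ 495.3 -316.1   68.7]
 [ 506.6 -300.9   74.5]]
10 56 [ 482.1 -323.7   10.1] [ 507.8 -310.8   18. ]
18 63 [ 483.1 -323.3   18.2] [ 507.5 -310.6   25.6]
26 69 [ 482.6 -323.    26.2] [ 507.4 -310.1   33.6]
34 72 [ 483.1 -322.9   34. ] [ 507.1 -310.4   41.9]
42 80 [ 483.5 -322.4   42. ] [ 506.2 -313.9   50. ]
50 56 [ 485.6 -322.3   50.1] [ 506.5 -311.4   57.9]
58 80 [ 484.  -322.2   58. ] [ 506.3 -305.1   66. ]
66 711 [ 484.  -321.8   66. ] [ 506.3 -299.7   74. ]
74 51 [ 489.3 -315.5   74. ] [ 501.2 -303.9   75.2]
(np.float64(321.5364916266885), np.float64(233.54376714888278))
```

View pics/w1.png

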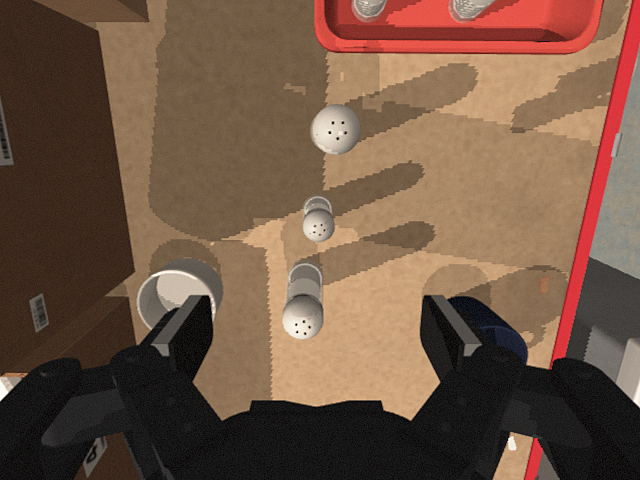

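The picture shows the target cap at (319,225), its larger neighbours at (302,315) and (336,130), and the ramekin (180,300) clear of the jaw line. The shaker axis comes out at about (495,-310) with its top at 74.5, which fits the given height.

Emit:
arm_command:
  commands:
    - [[0, -4, 20], 0]
    - [[0, -3, 24], 0]
    - [[0, 0, 24], 0]
    - [[0, 0, 20], 0]
    - [[0, 0, 10], 0]
    - [[0, 0, 0], 0]

```text
time: 2.1
eef_pos: [493.0, -314.9, 89.5]
orientation: [[-1.0, 0.005, -0.002], [0.005, 1.0, 0.004], [0.002, 0.004, -1.0]]
force: [0.1, -0.1, -0.3]
finger_gap: 85.6
```

```bash
python3 - <<'E'
from h import *
plan((495,-310,43),180,3)
E
```

```text
at [ 493.  -314.9   89.5] head 179.7 turn -0.3
[[[-1, 2, 16], np.float64(-0.1)], [[-1, 1, 15], np.float64(-0.1)], [[0, 2, 16], np.float64(-0.1)]]
```

Emit:
arm_command:
  commands:
    - [[-1, 3, 0], 0]
    - [[-1, 2, 16], 0]
    - [[0, 0, 15], 0]
    - [[0, 0, 12], 0]
    - [[0, 0, 0], 0]

```text
time: 2.6
eef_pos: [496.2, -310.2, 46.2]
orientation: [[-1.0, 0.006, 0.002], [0.006, 1.0, 0.003], [-0.002, 0.003, -1.0]]
force: [-1.2, 0.5, 0.3]
finger_gap: 85.3
```

```bash
python3 - <<'E'
from h import *
plan((495,-310,43),180,2)
E
```

```text
at [ 496.2 -310.2   46.2] head 179.6 turn -0.4
[[[1, 0, 2], np.float64(-0.2)], [[0, 0, 1], np.float64(-0.2)]]
```

Emit:
arm_command:
  commands:
    - [[1, 0, 2], 0]
    - [[0, 0, 0], 0]
    - [[0, 0, 0], 0]
    - [[0, 0, 0], 0]
    - [[0, 0, 0], 0]
    - [[0, 0, 0], 0]
    - [[0, 0, 0], 0]
    - [[0, 0, 0], 0]
  hand: -1
  squeeze: 25

```text
time: 3.4
eef_pos: [495.9, -310.6, 45.3]
orientation: [[-1.0, 0.006, 0.004], [0.006, 1.0, 0.002], [-0.004, 0.002, -1.0]]
force: [-0.3, 0.0, -0.4]
finger_gap: 22.9
```

```bash
python3 - <<'E'
from h import *
st=telemetry.sense();print(st['eef_pos'],st['finger_gap'])
p,d=eyes.grab_frame('wrist');cv2.imwrite('pics/w2.png',p)
E
```

```text
[ 495.89320258 -310.56375576   45.30457726] 22.933139269358172
```

View pics/w2.png

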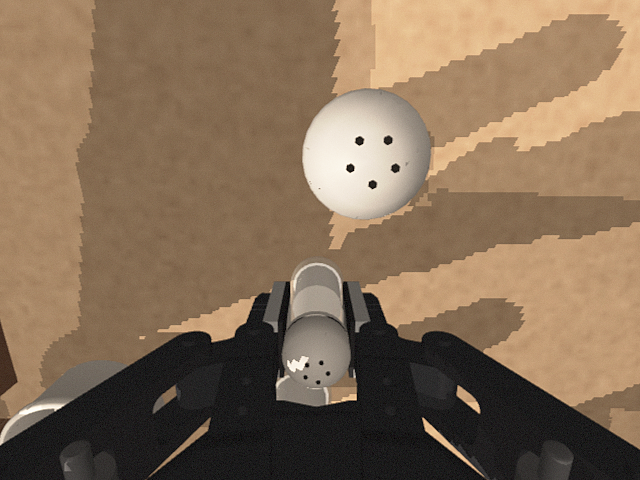

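Emit:
arm_command:
  commands:
    - [[0, 0, -10], 0]
    - [[0, 0, -20], 0]
    - [[0, 0, -30], 0]
    - [[0, 0, -30], 0]
    - [[0, 0, -30], 0]
    - [[0, 0, -20], 0]
    - [[0, 0, -5], 0]
    - [[0, 0, 0], 0]

```text
time: 4.25
eef_pos: [494.5, -311.1, 199.7]
orientation: [[-1.0, 0.006, 0.004], [0.006, 1.0, 0.001], [-0.004, 0.001, -1.0]]
force: [0.5, -0.3, -1.8]
finger_gap: 22.7
```

```bash
python3 - <<'E'
from h import *
def clean(d):
    g=cv2.dilate(d,np.ones((3,3)))-cv2.erode(d,np.ones((3,3)));return g<8
st=telemetry.sense();print(st['eef_pos'],st['finger_gap'],st['force'])
for n in('scene','top'):
    d=np.load(f'pics/{n}0.npy');C=np.load(f'pics/C{n}.npy');ok=clean(d)
    X,Y,Z=C[...,0],C[...,1],C[...,2]
    reg=ok&(X>440)&(X<680)&(Y>-100)&(Y<330)
    for nm,lo,hi,yr in(('roof',72,84,(100,330)),('deck',27,40,(-60,110)),('all',8,120,(-100,330)),('plate',104,112,(-60,60))):
        m=(reg&(Z>lo)&(Z<hi)&(Y>yr[0])&(Y<yr[1])).astype(np.uint8)
        k,l,s,c=cv2.connectedComponentsWithStats(m); 
        if k<2: continue
        i=1+s[1:,4].argmax();P=C[l==i];(cc,wh,a)=cv2.minAreaRect(P[:,:2].astype(np.float32))
        ev=np.linalg.svd(P[:,:2]-P[:,:2].mean(0),full_matrices=False)[2][0]
        print(n,nm,len(P),np.median(P,0).round(1),np.round(cc,1),np.round(wh,1),round(a,1),'pca',np.degrees(np.arctan2(ev[1],ev[0])).round(1),P.min(0).round(),P.max(0).round())
E
```

```text
[ 494.5353118  -311.07327309  199.6997358 ] 22.70647932169656 [ 0.51734005 -0.25777542 -1.76429481]
scene roof 1154 [515.3 246.1  77.4] [525.3 248.1] [70.9 90.8] 8.1 pca 105.3 [485. 199.  72.] [564. 297.  82.]
scene deck 508 [537.5  30.4  31.3] [551.8  49.6] [ 83.7 120.1] 10.8 pca 97.3 [510. -16.  28.] [601. 110.  38.]
scene all 1164 [514.9 246.4  77.4] [525.2 248.1] [71.1 90.8] 8.1 pca 105.9 [485. 199.  68.] [564. 297.  82.]
scene plate 32 [557.2 -11.1 106.7] [555.2 -10.8] [30.8  6.6] 7.6 pca -171.7 [540. -16. 104.] [570.  -7. 109.]
top roof 1106 [528.6 234.2  78. ] [528.4 243.8] [68.1 90.4] 7.9 pca 103.1 [489. 197.  73.] [567. 293.  83.]
top deck 794 [558.3  22.1  31.9] [559.9  30. ] [83.9 94.7] 8.6 pca -169.2 [512. -22.  27.] [606.  81.  38.]
top all 1106 [528.6 234.2  78. ] [528.4 243.8] [68.1 90.4] 7.9 pca 103.1 [489. 197.  73.] [567. 293.  83.]
top plate 94 [564.9 -14.8 107.8] [565.7 -14.9] [66.2  5.5] 8.3 pca -171.9 [533. -22. 105.] [599.  -9. 111.]
```

```bash
python3 - <<'E'
from h import *
plan((550,95,200),188.1,10)
E
```

```text
at [ 494.5 -311.1  199.7] head 179.6 turn -8.5
[[[-5, 41, 0], np.float64(-0.8)], [[-6, 41, 0], np.float64(-0.8)], [[-7, 40, 0], np.float64(-0.8)], [[-7, 40, 0], np.float64(-0.8)], [[-8, 40, 0], np.float64(-0.8)], [[-8, 40, 0], np.float64(-0.8)], [[-9, 40, 0], np.float64(-0.8)], [[-9, 40, 0], np.float64(-0.8)], [[-10, 40, 0], np.float64(-0.8)], [[-11, 40, 0], np.float64(-0.8)]]
```

Holding with a firmer grip for the transport.

Emit:
arm_command:
  commands:
    - [[-3, 15, 0], -0.8]
    - [[-5, 30, 0], -0.8]
    - [[-7, 40, 0], -0.8]
    - [[-7, 40, 0], -0.8]
    - [[-8, 40, 0], -0.8]
    - [[-8, 40, 0], -0.8]
    - [[-9, 40, 0], -0.8]
    - [[-9, 35, 0], -0.8]
    - [[-10, 25, 0], -0.8]
    - [[-5, 15, 0], -0.8]
  squeeze: 30

```text
time: 5.25
eef_pos: [541.5, 29.7, 184.2]
orientation: [[-0.99, -0.14, -0.017], [-0.14, 0.99, 0.003], [0.017, 0.005, -1.0]]
force: [0.3, 0.6, -1.5]
finger_gap: 22.3
```

```bash
python3 - <<'E'
from h import *
plan((550,95,200),188.1,4)
E
```

```text
at [541.5  29.7 184.2] head -172.0 turn -0.1
[[[-4, 16, -4], np.float64(-0.0)], [[-4, 16, -4], np.float64(-0.0)], [[-5, 16, -4], np.float64(-0.0)], [[-4, 16, -4], np.float64(-0.0)]]
```

Emit:
arm_command:
  commands:
    - [[-4, 16, -5], 0]
    - [[-4, 16, -5], 0]
    - [[-4, 14, -4], 0]
    - [[-4, 8, -2], 0]
    - [[0, 0, 0], 0]
    - [[0, 0, 0], 0]

```text
time: 5.85
eef_pos: [546.7, 92.5, 192.6]
orientation: [[-0.989, -0.147, -0.029], [-0.147, 0.989, -0.001], [0.029, 0.004, -1.0]]
force: [-0.2, 0.5, -1.2]
finger_gap: 22.8
```

```bash
python3 - <<'E'
from h import *
st=telemetry.sense();print(st['eef_pos'],st['finger_gap'],st['orientation'].round(3))
p,d=eyes.grab_frame('wrist');cv2.imwrite('pics/w3.png',p)
np.save('pics/Cw3.npy',cloud('wrist',d,st));np.save('pics/dw3.npy',d);np.save('pics/st3.npy',st,allow_pickle=True)
E
```

```text
[546.68116374  92.46643612 192.56796683] 22.757869245406635 [[-0.989 -0.147 -0.029]
 [-0.147  0.989 -0.001]
 [ 0.029  0.004 -1.   ]]
```

View pics/w3.png

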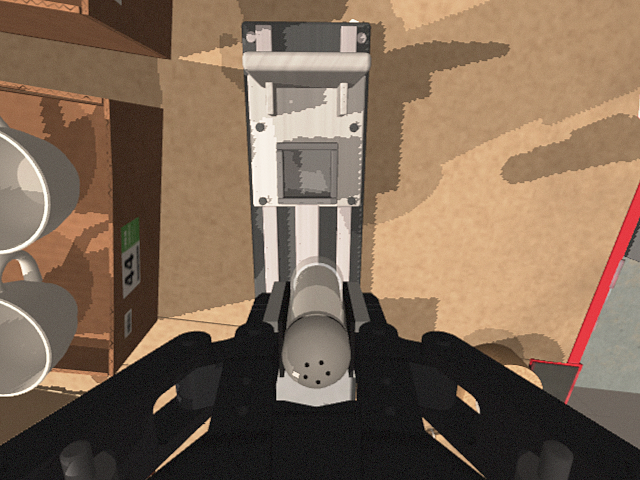

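The picture shows the pocket at about (307,173), the plate's top edge at (306,62) and the shaker held upright in the jaws at (317,350). Next I'll zoom in for accurate corners.

```bash
python3 - <<'E'
from h import *
p=cv2.imread('pics/w3.png');cv2.imwrite('pics/c3.png',cv2.resize(p[40:215,235:380],None,fx=4,fy=3.4,interpolation=2)[:600])
cv2.imwrite('pics/c3b.png',cv2.resize(p[130:215,260:360],None,fx=7,fy=7,interpolation=2))
C=np.load('pics/Cw3.npy')
for u,v in((307,60),(260,62),(350,62),(307,175),(330,155),(280,170),(335,170),(307,145),(307,202),(265,180),(350,180)):print(u,v,C[v,u].round(1))
E
```

```text
307 60 [566.4 -15.4 108.1]
260 62 [590.9 -10.4 109.7]
350 62 [543.4 -17.9 108.5]
307 175 [556.4  53.1  37.1]
330 155 [541.   35.3  38.6]
280 170 [577.1  51.   48.8]
335 170 [536.4  45.1  49. ]
307 145 [559.7  30.2  47.9]
307 202 [553.7  72.3  47.9]
265 180 [588.9  62.3  33. ]
350 180 [521.5  52.7  32.1]
```

View pics/c3b.png

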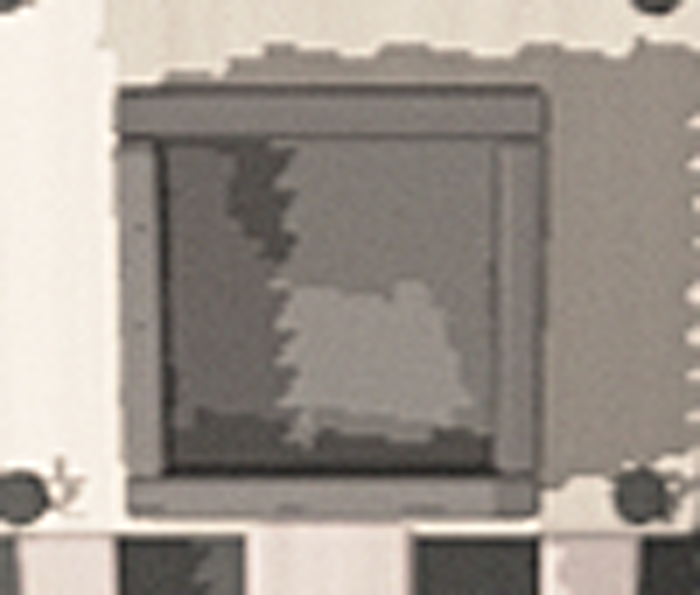

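```bash
python3 - <<'E'
from h import *
st=np.load('pics/st3.npy',allow_pickle=True).item()
c=np.array([(118,88),(545,88),(538,514),(128,514)])/7+np.array([260,130])
P=np.array([onz('wrist',u,v,48,st) for u,v in c-0.4]);print(P.round(1),P.mean(0).round(1))
for i in range(4): print(np.linalg.norm(P[i]-P[i-1]).round(1),end=' ')
e=P[3]+P[2]-P[0]-P[1];print('head x',np.degrees(np.arctan2(e[1],e[0])))
# cap
p=cv2.imread('pics/w3.png');cv2.imwrite('pics/c4.png',cv2.resize(p[240:410,260:375],None,fx=4,fy=3.5)[:600])
R=st['orientation'];t=st['eef_pos']
C=np.load('pics/Cw3.npy');T=(C-t)@R
m=(abs(T[...,0])<16)&(abs(T[...,1])<40)&(T[...,2]>-35)&(T[...,2]<60)
v,u=np.where(m);print(u.min(),u.max(),v.min(),v.max())
for lo in range(-34,56,6):
    k=m&(T[...,2]>=lo)&(T[...,2]<lo+6)
    if k.sum()>5:print(lo,k.sum(),T[k].min(0).round(1),T[k].max(0).round(1))
E
```

```text
[[582.1  31.5  48. ]
 [537.8  24.9  48. ]
 [531.1  69.9  48. ]
 [575.8  76.3  48. ]] [556.7  50.6  48. ]
45.2 44.8 45.5 45.2 head x 98.22604874537461
266 375 256 399
-34 1297 [-16.  -14.3 -34. ] [ 16.    7.3 -28. ]
-28 2636 [-15.9 -14.9 -28. ] [ 16.    8.5 -22. ]
-22 1577 [-16.  -13.1 -22. ] [ 15.9  10.4 -16. ]
-16 757 [-16.  -12.7 -16. ] [ 15.9  10.2 -10. ]
-10 754 [-16.  -12.7 -10. ] [16.  -1.7 -4. ]
-4 669 [-15.9 -12.7  -4. ] [16.  -2.5  2. ]
2 567 [-15.9 -13.1   2. ] [16.  -3.3  8. ]
8 502 [-15.9 -13.1   8. ] [16.  -4.1 14. ]
14 348 [-15.8 -13.2  14. ] [15.8 -4.9 20. ]
20 272 [-12.7 -13.3  20. ] [10.7 -4.5 26. ]
26 259 [-13.2 -13.7  26. ] [11.  -3.4 32. ]
32 242 [-13.4 -13.9  32. ] [11.9 -3.2 38. ]
38 146 [-13.2 -13.8  38. ] [12.2 -3.6 43.9]
```

View pics/c4.png

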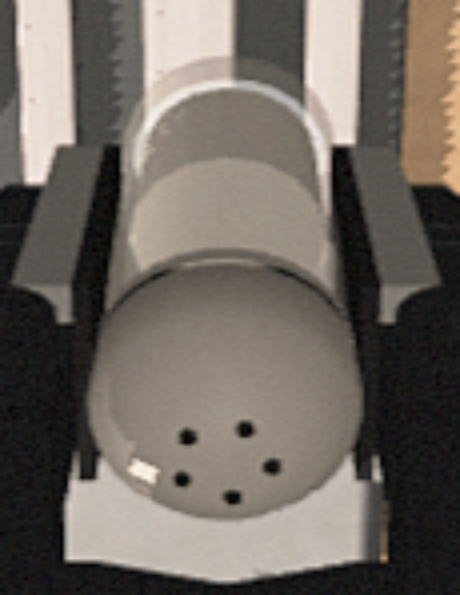

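Both views agree on the pocket: wrist (556.7, 50.6) with a 45 mm outer rim as given, top camera (556.3, 51.4), heading 98.2°. The shaker base sits 45 mm below the TCP, centred to within 1 mm.

```bash
python3 - <<'E'
from h import *
plan((557.5,50.6,150),188.2,4)
E
```

```text
at [546.7  92.3 192.5] head -171.5 turn 0.3
[[[-1, -11, 11], np.float64(0.1)], [[-2, -11, 10], np.float64(0.1)], [[-1, -10, 11], np.float64(0.1)], [[-2, -11, 10], np.float64(0.1)]]
```

Emit:
arm_command:
  commands:
    - [[-4, -11, 11], 0]
    - [[-3, -11, 10], 0]
    - [[-2, -10, 10], 0]
    - [[-1, -7, 8], 0]
    - [[0, 0, 0], 0]

```text
time: 6.4
eef_pos: [561.5, 49.3, 148.3]
orientation: [[-0.989, -0.143, -0.032], [-0.143, 0.99, -0.001], [0.032, 0.004, -0.999]]
force: [-0.1, -0.5, -0.4]
finger_gap: 22.6
```

```bash
python3 - <<'E'
from h import *
plan((557.5,50.6,105),188.2,3)
print(telemetry.sense()['orientation'].round(3))
E
```

```text
at [561.5  49.3 148.3] head -171.8 turn 0.0
[[[1, 1, 14], np.float64(0.0)], [[1, 0, 15], np.float64(0.0)], [[0, 1, 14], np.float64(0.0)]]
[[-0.989 -0.143 -0.032]
 [-0.143  0.99  -0.001]
 [ 0.032  0.004 -0.999]]
```

Emit:
arm_command:
  commands:
    - [[3, 1, 14], 0]
    - [[1, 0, 14], 0]
    - [[0, 0, 10], 0]
    - [[0, 0, 0], 0]

```text
time: 6.8
eef_pos: [556.3, 48.6, 108.5]
orientation: [[-0.989, -0.142, -0.031], [-0.142, 0.99, -0.001], [0.031, 0.003, -1.0]]
force: [0.0, 0.1, -1.1]
finger_gap: 23.1
```

```bash
python3 - <<'E'
from h import *
plan((557.5,50.6,84),188.2,3)
st=telemetry.sense()
p,d=eyes.grab_frame('wrist');cv2.imwrite('pics/w5.png',p)
p,d=eyes.grab_frame('scene');cv2.imwrite('pics/s5.png',cv2.resize(p[200:320,200:340],None,fx=5,fy=5)[:600])
E
```

```text
at [556.3  48.6 108.5] head -171.8 turn -0.0
[[[-1, 1, 8], np.float64(-0.0)], [[-1, 0, 8], np.float64(-0.0)], [[0, 1, 8], np.float64(-0.0)]]
```

View pics/w5.png

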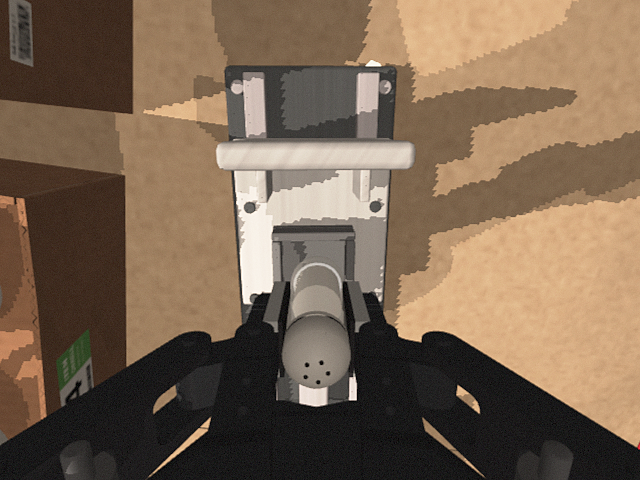

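View pics/s5.png

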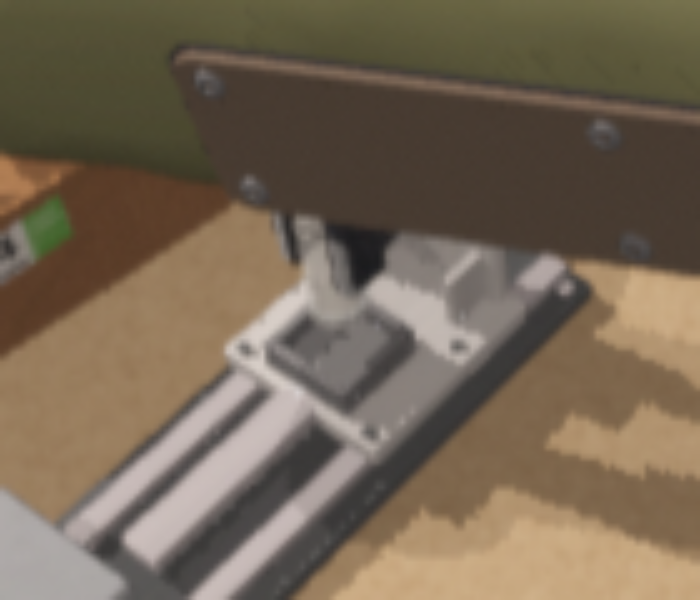

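Wrist view: the shaker base (317,285) lines up sideways with the pocket, whose rear rim runs 274–355. Descending.

Emit:
arm_command:
  commands:
    - [[-1, 2, 8], 0]
    - [[0, 0, 5], 0]
    - [[0, 0, 0], 0]

```text
time: 7.2
eef_pos: [558.5, 51.6, 98.1]
orientation: [[-0.989, -0.143, -0.026], [-0.143, 0.99, -0.0], [0.026, 0.003, -1.0]]
force: [-1.3, 0.2, -0.0]
finger_gap: 22.9
```

Emit:
arm_command:
  commands:
    - [[1, -1, 5], 0]
    - [[0, 0, 4], 0]
    - [[0, 0, 3], 0]
    - [[0, 0, 0], 0]

```text
time: 7.6
eef_pos: [557.3, 50.4, 85.2]
orientation: [[-0.989, -0.143, -0.026], [-0.143, 0.99, -0.0], [0.026, 0.003, -1.0]]
force: [-0.7, -0.1, -1.0]
finger_gap: 22.7
```

Emit:
arm_command:
  commands:
    - [[0, 0, 1.5], 0]
    - [[0, 0, 0], 0]

```text
time: 7.8
eef_pos: [557.4, 50.4, 83.6]
orientation: [[-0.989, -0.143, -0.026], [-0.143, 0.99, -0.0], [0.025, 0.003, -1.0]]
force: [-0.7, 0.2, -0.0]
finger_gap: 22.8
```

Emit:
arm_command:
  commands:
    - [[0, 0, 1.5], 0]
    - [[0, 0, 0], 0]

```text
time: 8.0
eef_pos: [557.5, 50.4, 82.3]
orientation: [[-0.989, -0.143, -0.025], [-0.143, 0.99, -0.0], [0.025, 0.003, -1.0]]
force: [-0.9, -0.2, -0.9]
finger_gap: 22.7
```

Emit:
arm_command:
  commands:
    - [[0, 0, 1], 0]
    - [[0, 0, 0], 0]

```text
time: 8.2
eef_pos: [557.8, 50.4, 82.1]
orientation: [[-0.989, -0.143, -0.024], [-0.143, 0.99, -0.0], [0.024, 0.003, -1.0]]
force: [0.5, 0.2, -0.1]
finger_gap: 22.7
```

Emit:
arm_command:
  commands:
    - [[0, 0, 0], 0]
    - [[0, 0, 0], 0]
    - [[0, 0, 0], 0]
    - [[0, 0, 0], 0]
    - [[0, 0, 0], 0]
  hand: 0.3

```text
time: 8.7
eef_pos: [557.9, 50.4, 82.1]
orientation: [[-0.989, -0.143, -0.024], [-0.143, 0.99, 0.0], [0.024, 0.003, -1.0]]
force: [1.1, -0.3, -0.7]
finger_gap: 55.7
```

Emit:
arm_command:
  commands:
    - [[0, 0, -5], 0]
    - [[0, 0, -15], 0]
    - [[0, 0, -25], 0]
    - [[0, 0, -30], 0]
    - [[0, 0, -20], 0]
    - [[0, 0, -5], 0]
    - [[0, 0, 0], 0]

```text
time: 9.4
eef_pos: [560.7, 50.0, 191.2]
orientation: [[-0.99, -0.143, -0.021], [-0.143, 0.99, -0.0], [0.021, 0.003, -1.0]]
force: [-0.3, 0.1, -0.9]
finger_gap: 55.4
```

```bash
python3 - <<'E'
from h import *
st=telemetry.sense();print(st['eef_pos'])
p,d=eyes.grab_frame('wrist');cv2.imwrite('pics/w6.png',p)
C=cloud('wrist',d,st);X,Y,Z=C[...,0],C[...,1],C[...,2]
m=(np.hypot(X-556.7,Y-50.6)<20)&(Z>52)&(Z<120)
for lo in range(52,118,8):
    k=m&(Z>=lo)&(Z<lo+8)
    if k.sum()>5:print(lo,k.sum(),C[k].min(0).round(1),C[k].max(0).round(1))
p,d=eyes.grab_frame('top');cv2.imwrite('pics/t6.png',p)
E
```

```text
[560.69091407  49.96475952 191.20873994]
52 94 [544.8  37.1  52. ] [570.   50.8  60. ]
60 98 [545.9  37.4  60.2] [569.7  52.3  67.8]
68 105 [545.8  37.7  68.2] [569.4  52.3  75.8]
76 122 [546.4  38.1  76. ] [569.1  49.5  84. ]
84 108 [547.   38.7  84.3] [568.9  49.6  91.9]
92 100 [547.1  38.5  92.1] [568.8  48.6 100. ]
100 471 [545.8  38.5 100. ] [568.8  61.1 108. ]
108 566 [548.5  41.  108. ] [566.5  58.8 112.3]
```

View pics/w6.png

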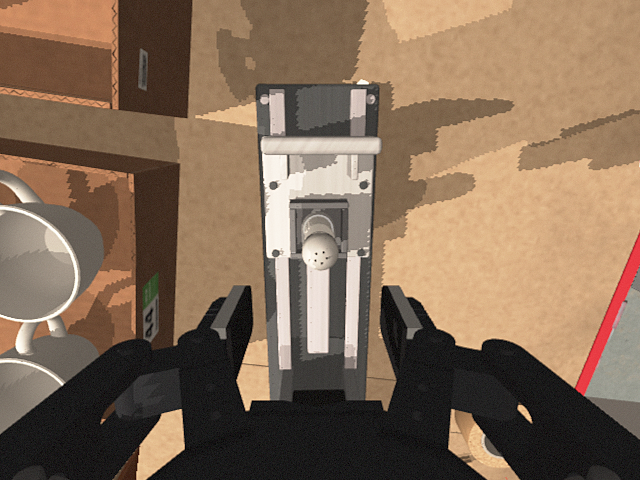

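The shaker stands upright in the pocket with its axis at (557.5, 50.6) and top at 112, and it is let go. Now I'll go behind the plate with the fingers shut.

```bash
python3 - <<'E'
from h import *
plan((571.5,-56,190),188.2,5)
E
```

```text
at [560.2  49.8 189.7] head -171.8 turn 0.0
[[[1, -21, 0], np.float64(0.0)], [[1, -21, 0], np.float64(0.0)], [[1, -21, 0], np.float64(0.0)], [[0, -22, 0], np.float64(0.0)], [[1, -21, -1], np.float64(0.0)]]
```

Emit:
arm_command:
  commands:
    - [[0, -10, 0], 0]
    - [[0, -22, 0], 0]
    - [[0, -25, 0], 0]
    - [[0, -25, 0], 0]
    - [[0, -20, 0], 0]
    - [[0, -5, 0], 0]
    - [[0, 0, 0], 0]
  hand: -1
  squeeze: 20

```text
time: 10.2
eef_pos: [572.6, -63.0, 180.0]
orientation: [[-0.989, -0.143, -0.038], [-0.143, 0.99, -0.003], [0.038, 0.002, -0.999]]
force: [0.5, 0.1, 0.2]
finger_gap: 0.0
```

```bash
python3 - <<'E'
from h import *
plan((571.5,-54,87),188.2,5)
E
```

```text
at [572.6 -63.  180. ] head -171.7 turn 0.1
[[[-1, 2, 19], np.float64(0.0)], [[-1, 2, 18], np.float64(0.0)], [[-1, 2, 19], np.float64(0.0)], [[0, 1, 18], np.float64(0.0)], [[-1, 2, 19], np.float64(0.0)]]
```

Emit:
arm_command:
  commands:
    - [[-1, 1, 19], 0]
    - [[-1, 1, 19], 0]
    - [[-1, 0, 19], 0]
    - [[-1, 0, 17], 0]
    - [[0, 0, 9], 0]
    - [[0, 0, 0], 0]

```text
time: 10.8
eef_pos: [571.7, -58.3, 91.7]
orientation: [[-0.989, -0.146, -0.041], [-0.146, 0.989, -0.003], [0.041, 0.003, -0.999]]
force: [-0.8, 0.4, 0.3]
finger_gap: 0.0
```

```bash
python3 - <<'E'
from h import *
plan((570,-42,87),188.2,3)
u=np.array([-0.143,0.990,0]);st=telemetry.sense();print('to rear face',(np.array([567,-20.7,0])-st['eef_pos'])@u, st['force']@u)
p,d=eyes.grab_frame('wrist');cv2.imwrite('pics/w7.png',p)
E
```

```text
at [571.7 -58.3  91.7] head -171.6 turn 0.2
[[[0, 5, 2], np.float64(0.1)], [[0, 6, 1], np.float64(0.1)], [[-1, 5, 2], np.float64(0.1)]]
to rear face 37.902690806528234 0.5219910974592896
```

View pics/w7.png

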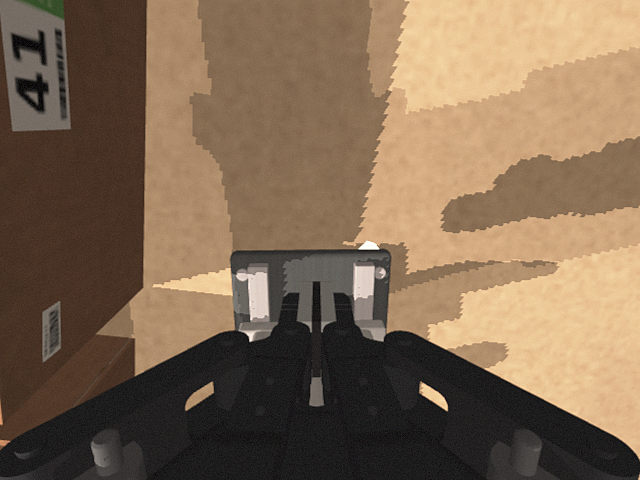

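The shut fingers are centred over the bed (317 against its 232–390 span) behind the plate. I'll approach gently.

Emit:
arm_command:
  commands:
    - [[0, 5, 2], 0]
    - [[0, 5, 2], 0]
    - [[0, 4, 0], 0]
    - [[0, 2, 0], 0]
    - [[0, 0, 0], 0]

```text
time: 11.35
eef_pos: [571.1, -40.4, 92.0]
orientation: [[-0.989, -0.147, -0.034], [-0.147, 0.989, -0.003], [0.034, 0.002, -0.999]]
force: [-0.2, 0.6, 0.3]
finger_gap: -0.2
```

```bash
cat >> h.py <<'E'
def prog():
    u=np.array([-0.143,0.990,0]);st=telemetry.sense();print('t',st['time'],'gap to start face',round(float((np.array([567,-20.7,0])-st['eef_pos'])@u),2),'F',round(float(st['force']@u),2),st['eef_pos'].round(1))
E
python3 -c "from h import *;prog()"
```

```text
t 11.35 gap to start face 20.06 F 0.6 [571.1 -40.4  92. ]
```

Emit:
arm_command:
  commands:
    - [[0, 2, 2], 0]
    - [[0, 2, 2], 0]
    - [[0, 1, 1], 0]
    - [[0, 0, 0], 0]

```text
time: 11.75
eef_pos: [570.2, -35.1, 87.0]
orientation: [[-0.989, -0.147, -0.034], [-0.147, 0.989, -0.003], [0.034, 0.002, -0.999]]
force: [-0.0, -0.0, -0.1]
finger_gap: -0.1
```

Emit:
arm_command:
  commands:
    - [[0, 1, 0], 0]
    - [[0, 1, 0], 0]

```text
time: 11.95
eef_pos: [569.8, -33.2, 86.8]
orientation: [[-0.989, -0.146, -0.034], [-0.146, 0.989, -0.003], [0.034, 0.002, -0.999]]
force: [-0.1, -0.2, 0.2]
finger_gap: -0.1
```

```bash
python3 -c "from h import *;prog()"
```

```text
t 11.95 gap to start face 12.77 F -0.17 [569.8 -33.2  86.8]
```

Emit:
arm_command:
  commands:
    - [[0, 0.7, 0], 0]
    - [[0, 0.7, 0], 0]

```text
time: 12.15
eef_pos: [569.6, -31.7, 86.9]
orientation: [[-0.989, -0.146, -0.034], [-0.146, 0.989, -0.003], [0.034, 0.002, -0.999]]
force: [0.2, -0.4, -0.4]
finger_gap: -0.0
```

Emit:
arm_command:
  commands:
    - [[0, 0.7, 0], 0]
    - [[0, 0.7, 0], 0]

```text
time: 12.35
eef_pos: [569.5, -30.9, 87.0]
orientation: [[-0.989, -0.146, -0.034], [-0.146, 0.989, -0.004], [0.034, 0.001, -0.999]]
force: [2.0, -3.3, -1.1]
finger_gap: 0.0
```

Emit:
arm_command:
  commands:
    - [[0, 0.7, 0], 0]

```text
time: 12.45
eef_pos: [569.5, -30.7, 87.0]
orientation: [[-0.989, -0.146, -0.034], [-0.145, 0.989, -0.005], [0.034, 0.0, -0.999]]
force: [2.1, -3.1, -1.3]
finger_gap: -0.0
```

Contact at about 3 N. Increasing the lean in small steps.

Emit:
arm_command:
  commands:
    - [[0, 1.3, 0], 0]

```text
time: 12.55
eef_pos: [569.4, -30.4, 87.0]
orientation: [[-0.989, -0.145, -0.033], [-0.145, 0.989, -0.006], [0.034, -0.001, -0.999]]
force: [3.3, -8.5, -1.5]
finger_gap: 0.1
```

Emit:
arm_command:
  commands:
    - [[0, 1.3, 0], 0]

```text
time: 12.65
eef_pos: [569.4, -30.4, 87.1]
orientation: [[-0.989, -0.144, -0.033], [-0.144, 0.99, -0.008], [0.034, -0.003, -0.999]]
force: [4.1, -7.8, -3.0]
finger_gap: -0.1
```

Emit:
arm_command:
  commands:
    - [[0, 1.8, 0], 0]

```text
time: 12.75
eef_pos: [569.3, -30.3, 87.1]
orientation: [[-0.989, -0.143, -0.033], [-0.143, 0.99, -0.011], [0.034, -0.006, -0.999]]
force: [4.5, -10.7, -3.2]
finger_gap: 0.3
```

Emit:
arm_command:
  commands:
    - [[-0.4, 2.1, 0], 0]

```text
time: 12.85
eef_pos: [569.3, -30.3, 87.1]
orientation: [[-0.989, -0.142, -0.033], [-0.141, 0.99, -0.015], [0.035, -0.01, -0.999]]
force: [1.7, -11.7, -1.5]
finger_gap: -0.1
```

Emit:
arm_command:
  commands:
    - [[-0.4, 2.3, 0], 0]

```text
time: 12.95
eef_pos: [569.3, -30.4, 87.2]
orientation: [[-0.99, -0.14, -0.034], [-0.14, 0.99, -0.018], [0.036, -0.013, -0.999]]
force: [1.5, -12.6, -1.9]
finger_gap: -0.2
```

```bash
python3 -c "from h import *;prog()"
```

```text
t 12.95 gap to start face 9.92 F -12.73 [569.3 -30.4  87.2]
```

Emit:
arm_command:
  commands:
    - [[-0.4, 2.8, 0], 0]

```text
time: 13.05
eef_pos: [569.2, -30.3, 87.3]
orientation: [[-0.99, -0.139, -0.034], [-0.138, 0.99, -0.023], [0.037, -0.018, -0.999]]
force: [3.5, -15.3, -2.2]
finger_gap: 0.3
```

Emit:
arm_command:
  commands:
    - [[-0.4, 3.0, 0], 0]

```text
time: 13.15
eef_pos: [569.2, -30.3, 87.3]
orientation: [[-0.99, -0.137, -0.035], [-0.136, 0.99, -0.028], [0.038, -0.023, -0.999]]
force: [3.7, -14.9, -3.3]
finger_gap: 0.3
```

```bash
python3 -c "from h import *;prog()"
```

```text
t 13.15 gap to start face 9.86 F -15.28 [569.2 -30.3  87.3]
```

Emit:
arm_command:
  commands:
    - [[-0.5, 3.4, 0], 0]

```text
time: 13.25
eef_pos: [569.1, -30.1, 87.4]
orientation: [[-0.99, -0.135, -0.036], [-0.134, 0.99, -0.033], [0.04, -0.028, -0.999]]
force: [2.6, -15.1, -1.3]
finger_gap: 0.0
```

```bash
python3 -c "from h import *;prog()"
```

```text
t 13.25 gap to start face 9.65 F -15.31 [569.1 -30.1  87.4]
```

Emit:
arm_command:
  commands:
    - [[-0.5, 3.7, 0], 0]

```text
time: 13.35
eef_pos: [569.0, -29.5, 87.4]
orientation: [[-0.99, -0.133, -0.036], [-0.132, 0.991, -0.037], [0.041, -0.032, -0.999]]
force: [2.5, -12.5, -1.4]
finger_gap: -0.3
```

```bash
python3 -c "from h import *;prog()"
```

```text
t 13.35 gap to start face 8.98 F -12.69 [569.  -29.5  87.4]
```

Emit:
arm_command:
  commands:
    - [[-0.4, 3.5, 0], 0]

```text
time: 13.45
eef_pos: [568.8, -28.6, 87.5]
orientation: [[-0.991, -0.131, -0.037], [-0.13, 0.991, -0.041], [0.042, -0.036, -0.998]]
force: [3.1, -11.8, -1.8]
finger_gap: 0.3
```

```bash
python3 -c "from h import *;prog()"
```

```text
t 13.45 gap to start face 8.13 F -12.14 [568.8 -28.6  87.5]
```

Emit:
arm_command:
  commands:
    - [[-0.3, 3.5, 0], -0.3]

```text
time: 13.55
eef_pos: [568.6, -27.3, 87.5]
orientation: [[-0.99, -0.135, -0.037], [-0.133, 0.99, -0.045], [0.043, -0.039, -0.998]]
force: [2.1, -9.4, -1.1]
finger_gap: -0.1
```

Emit:
arm_command:
  commands:
    - [[-0.3, 3.3, 0], -0.3]

```text
time: 13.65
eef_pos: [568.5, -25.6, 87.6]
orientation: [[-0.99, -0.139, -0.038], [-0.138, 0.989, -0.047], [0.044, -0.042, -0.998]]
force: [1.6, -6.4, -0.4]
finger_gap: -0.2
```

```bash
python3 -c "from h import *;prog()"
```

```text
t 13.65 gap to start face 5.09 F -6.56 [568.5 -25.6  87.6]
```

Emit:
arm_command:
  commands:
    - [[-0.1, 2.5, 0], 0]
    - [[0, 2, 0], 0]
    - [[0, 2, 0], 0]

```text
time: 13.95
eef_pos: [567.6, -19.9, 87.4]
orientation: [[-0.99, -0.138, -0.038], [-0.136, 0.989, -0.048], [0.044, -0.042, -0.998]]
force: [0.4, -0.4, 0.5]
finger_gap: 0.0
```

```bash
python3 -c "from h import *;prog()"
```

```text
t 13.95 gap to start face -0.7 F -0.48 [567.6 -19.9  87.4]
```

Emit:
arm_command:
  commands:
    - [[0, 2, 0], 0]
    - [[0, 2, 0], 0]
    - [[0, 2, 0], 0]
    - [[0, 2, 0], 0]

```text
time: 14.35
eef_pos: [566.4, -11.7, 87.4]
orientation: [[-0.99, -0.138, -0.038], [-0.137, 0.989, -0.049], [0.044, -0.044, -0.998]]
force: [1.0, -4.3, -0.2]
finger_gap: -0.2
```

Emit:
arm_command:
  commands:
    - [[0, 2, 0], 0]
    - [[0, 2, 0], 0]
    - [[0, 2, 0], 0]

```text
time: 14.65
eef_pos: [565.5, -5.4, 87.4]
orientation: [[-0.99, -0.138, -0.038], [-0.136, 0.989, -0.05], [0.044, -0.044, -0.998]]
force: [0.0, -4.3, -0.4]
finger_gap: -0.0
```

```bash
python3 - <<'E'
from h import *
prog()
p,d=eyes.grab_frame('top');cv2.imwrite('pics/t8.png',p)
p,d=eyes.grab_frame('scene');cv2.imwrite('pics/s8.png',p)
E
```

```text
t 14.65 gap to start face -15.32 F -4.23 [565.5  -5.4  87.4]
```

View pics/s8.png

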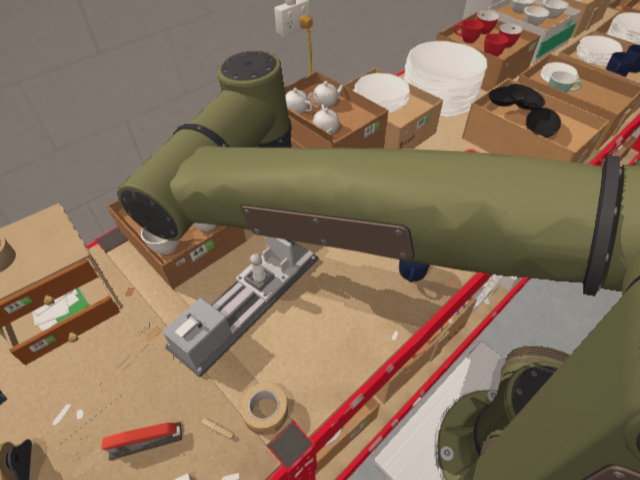

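View pics/t8.png

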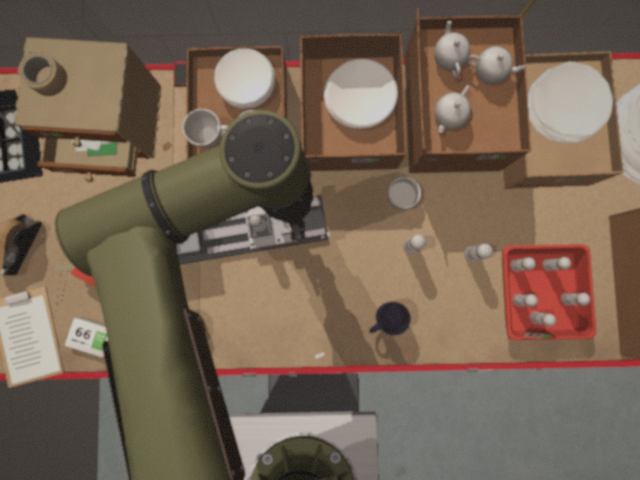

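The scene view shows the shaker upright in the pocket (257,268), the carriage moving, and the flag on the roof (190,325) still flat. Running in slowly.

Emit:
arm_command:
  commands:
    - [[0, 2, 0], 0]
    - [[0, 2, 0], 0]
    - [[0, 2, 0], 0]
    - [[0, 2, 0], 0]
    - [[0, 2, 0], 0]

```text
time: 15.25
eef_pos: [564.0, 5.1, 87.4]
orientation: [[-0.99, -0.138, -0.038], [-0.136, 0.989, -0.05], [0.044, -0.044, -0.998]]
force: [0.6, -4.1, 1.6]
finger_gap: -0.1
```

Emit:
arm_command:
  commands:
    - [[0, 2, 0], 0]
    - [[0, 2, 0], 0]
    - [[0, 2, 0], 0]

```text
time: 15.55
eef_pos: [563.1, 11.5, 87.3]
orientation: [[-0.99, -0.138, -0.037], [-0.137, 0.989, -0.05], [0.044, -0.044, -0.998]]
force: [-0.6, -4.5, 1.3]
finger_gap: -0.2
```

```bash
python3 -c "from h import *;prog()"
```

```text
t 15.55 gap to start face -32.4 F -4.38 [563.1  11.5  87.3]
```

Emit:
arm_command:
  commands:
    - [[0, 1.7, 0], 0]
    - [[0, 1.7, 0], 0]
    - [[0, 1.7, 0], 0]

```text
time: 15.85
eef_pos: [562.4, 17.1, 87.2]
orientation: [[-0.99, -0.139, -0.037], [-0.137, 0.989, -0.05], [0.044, -0.044, -0.998]]
force: [-0.4, -3.3, 1.4]
finger_gap: 0.2
```

Emit:
arm_command:
  commands:
    - [[0, 1.7, 0], 0]
    - [[0, 1.7, 0], 0]
    - [[0, 1.7, 0], 0]

```text
time: 16.15
eef_pos: [561.8, 22.6, 87.0]
orientation: [[-0.99, -0.139, -0.037], [-0.137, 0.989, -0.05], [0.043, -0.044, -0.998]]
force: [1.3, -3.2, 2.8]
finger_gap: -0.3
```

Emit:
arm_command:
  commands:
    - [[0, 1.7, 0], 0]
    - [[0, 1.7, 0], 0]
    - [[0, 1.7, 0], 0]

```text
time: 16.45
eef_pos: [561.2, 26.9, 87.1]
orientation: [[-0.99, -0.138, -0.037], [-0.136, 0.989, -0.052], [0.043, -0.046, -0.998]]
force: [1.2, -6.4, 0.4]
finger_gap: 0.2
```

Force is rising (feeler spring?). I'll take a look at the flag.

```bash
python3 - <<'E'
from h import *
prog()
p,d=eyes.grab_frame('scene');cv2.imwrite('pics/s9.png',cv2.resize(p[220:380,150:330],None,fx=4,fy=3.7)[:600])
E
```

```text
t 16.45 gap to start face -47.98 F -6.53 [561.2  26.9  87.1]
```

View pics/s9.png

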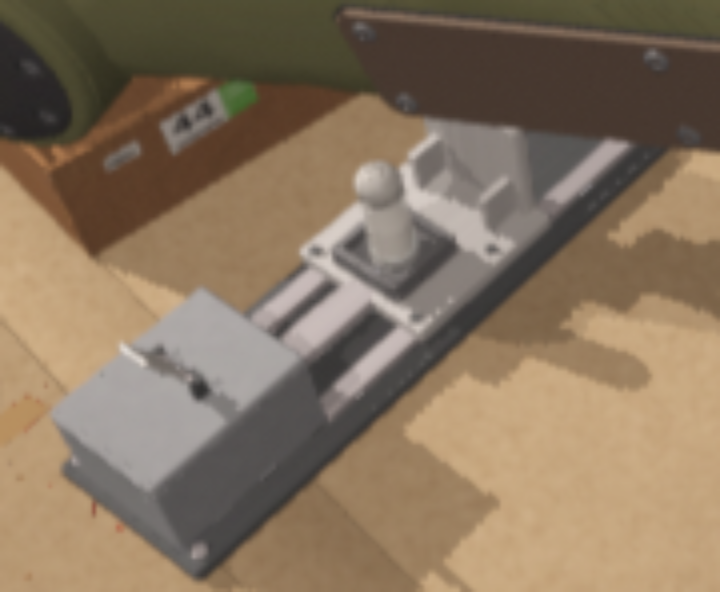

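The flag has part risen and shows edge-on. A little further.

Emit:
arm_command:
  commands:
    - [[0, 1.7, 0], 0]

```text
time: 16.6
eef_pos: [561.0, 28.2, 87.1]
orientation: [[-0.99, -0.138, -0.037], [-0.136, 0.989, -0.053], [0.044, -0.047, -0.998]]
force: [2.8, -9.1, 0.3]
finger_gap: 0.1
```

Emit:
arm_command:
  commands:
    - [[0, 1.7, 0], 0]

```text
time: 16.7
eef_pos: [560.9, 28.5, 87.1]
orientation: [[-0.99, -0.137, -0.037], [-0.135, 0.989, -0.055], [0.044, -0.05, -0.998]]
force: [3.4, -13.5, -0.9]
finger_gap: 0.1
```

Emit:
arm_command:
  commands:
    - [[0, 1.7, 0], 0]

```text
time: 16.8
eef_pos: [560.8, 28.5, 87.2]
orientation: [[-0.99, -0.136, -0.037], [-0.134, 0.989, -0.058], [0.044, -0.053, -0.998]]
force: [4.4, -12.3, 0.5]
finger_gap: 0.2
```

```bash
python3 -c "from h import *;prog()"
```

```text
t 16.8 gap to start face -49.61 F -12.82 [560.8  28.5  87.2]
```

Rigid now: 13 N and no further motion. I'll ease off, retreat straight back and check.

Emit:
arm_command:
  commands:
    - [[0, 1.5, 0], 0]
    - [[0, -0.5, 0], 0]
    - [[0, -2, 0], 0]
    - [[0, -5, 0], 0]
    - [[0, -10, 0], 0]
    - [[0, -20, 0], 0]
    - [[0, -10, 0], 0]
    - [[0, 0, 0], 0]

```text
time: 17.6
eef_pos: [567.1, -18.7, 88.0]
orientation: [[-0.99, -0.137, -0.038], [-0.135, 0.989, -0.056], [0.045, -0.051, -0.998]]
force: [-0.2, 1.0, -0.1]
finger_gap: -0.0
```

```bash
python3 - <<'E'
from h import *
prog();print(telemetry.sense()['force'])
p,d=eyes.grab_frame('scene');cv2.imwrite('pics/s10.png',cv2.resize(p[220:380,150:330],None,fx=4,fy=3.7)[:600])
E
```

```text
t 17.6 gap to start face -1.96 F 1.03 [567.1 -18.7  88. ]
[-0.24789505  1.00101206 -0.06685042]
```

View pics/s10.png

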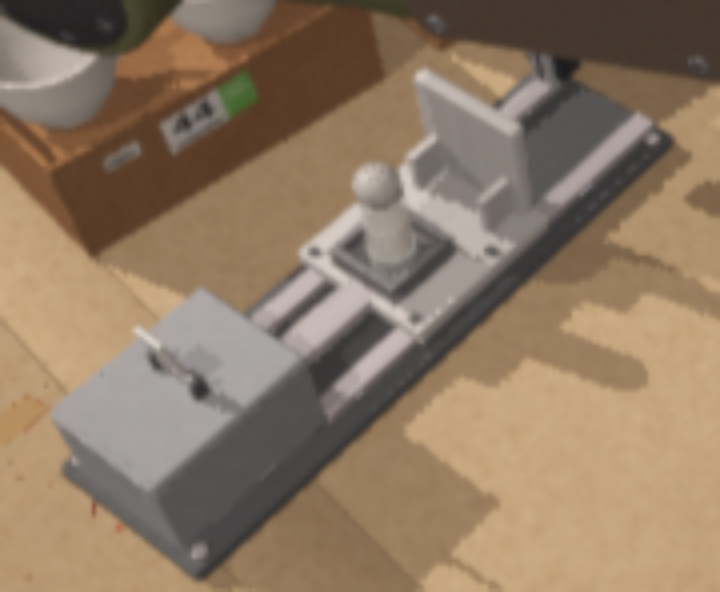

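```bash
python3 - <<'E'
from h import *
p,d=eyes.grab_frame('scene');q,e=eyes.grab_frame('top');print(telemetry.sense()['time'])
cv2.imwrite('pics/s11.png',p);cv2.imwrite('pics/t11.png',q)
a=cv2.resize(p[290:345,160:240],None,fx=9,fy=9,interpolation=cv2.INTER_CUBIC)
cv2.imwrite('pics/c11.png',a)
cv2.imwrite('pics/t11c.png',cv2.resize(q[190:280,140:340],None,fx=4,fy=4))
s0=cv2.imread('pics/scene0.png');cv2.imwrite('pics/c0.png',cv2.resize(s0[290:345,160:240],None,fx=9,fy=9,interpolation=cv2.INTER_CUBIC))
C=cloud('scene',d)
o=np.array([567-.143*-72,0,0])
u=np.array([-.143,.99]);w=np.array([-.99,-.143])
po=np.array([556.7,50.6])
for nm,CC in(('now',C),('before',np.load('pics/Cscene.npy'))):
    rel=CC[...,:2]-po;sx=rel@u;sy=rel@w
    m=(sx>130)&(sx<260)&(abs(sy)<45)&(CC[...,2]>81)
    print(nm,m.sum());P=np.c_[sx[m],sy[m],CC[m][:,2]]
    print(np.percentile(P,[0,5,50,95,100],0).round(1))
E
```

```text
17.75
now 2193
[[130.  -13.1  81.2]
 [136.    3.3 365.4]
 [198.1  27.9 447.5]
 [212.8  43.3 453.4]
 [227.3  45.  455.2]]
before 250
[[171.4 -20.3  81. ]
 [194.5 -11.1  85.3]
 [210.4   1.9  88.6]
 [232.6  16.4  91.4]
 [234.6  31.9  93.6]]
```

View pics/c11.png

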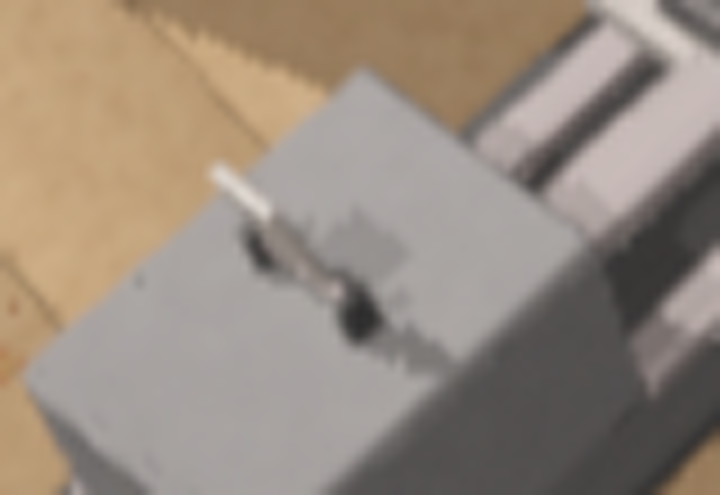

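View pics/c0.png

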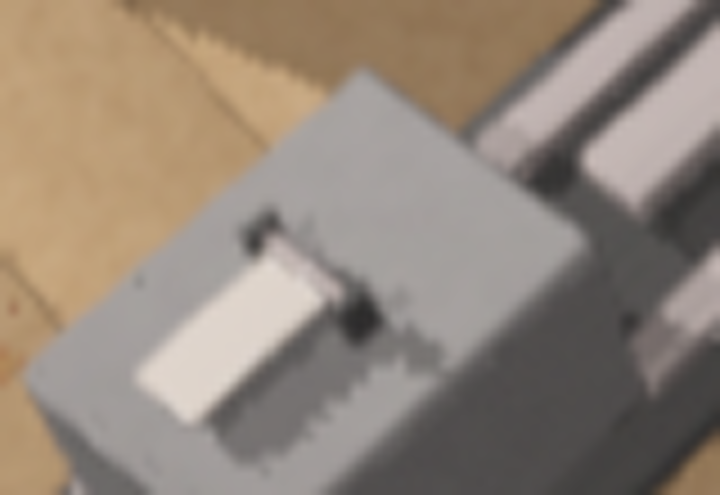

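View pics/t11c.png

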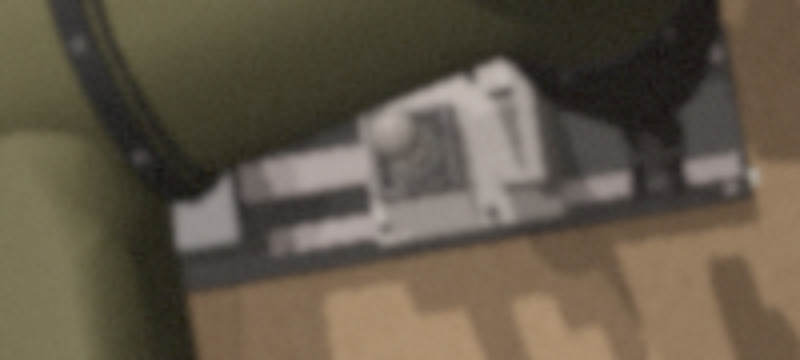

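```bash
python3 - <<'E'
from h import *
u=np.array([-.143,.99,0])
px=lambda x,y:(160+x/9,290+y/9)
for z in(84,88):
    t=onz('scene',*px(165,402),z)   # flat tip
    h=onz('scene',*px(298,270),z); print(z,'len flat',np.linalg.norm(t-h))
    for th in(0,.6,.8,.95,1.1,1.25,1.4,1.5):
        a,b=proj('scene',h+36*(np.cos(th)*u+np.sin(th)*np.array([0,0,1])));print(th,round((a-160)*9),round((b-290)*9))
E
```

```text
84 len flat 36.68947834420596
0 160 394
0.6 160 321
0.8 171 290
0.95 183 266
1.1 198 243
1.25 215 220
1.4 234 198
1.5 247 185
88 len flat 36.48611240911613
0 160 395
0.6 159 321
0.8 170 290
0.95 182 266
1.1 197 243
1.25 214 220
1.4 234 198
1.5 247 184
```

The flag tip is measured at (243,194), against a predicted (234,198) for 1.4 rad, so the flag is fully up. I'll lift clear and do the final checks.

Emit:
arm_command:
  commands:
    - [[0, -10, -10], 0]
    - [[0, -10, -25], 0]
    - [[0, -5, -25], 0]
    - [[0, 0, -25], 0]
    - [[0, 0, -15], 0]
    - [[0, 0, -5], 0]
    - [[0, 0, 0], 0]
    - [[0, 0, 0], 0]

```text
time: 18.55
eef_pos: [574.8, -37.3, 201.4]
orientation: [[-0.989, -0.142, -0.036], [-0.14, 0.989, -0.057], [0.044, -0.051, -0.998]]
force: [0.4, -0.9, -0.8]
finger_gap: -0.4
```

```bash
python3 - <<'E'
from h import *
st=telemetry.sense();p,d=eyes.grab_frame('wrist');C=cloud('wrist',d,st);print(st['eef_pos'],st['force'],st['dq'].round(2))
X,Y,Z=C[...,0],C[...,1],C[...,2]
s,_=eyes.grab_frame('scene');a=s[220:380,150:330];cv2.imwrite('pics/s12.png',np.hstack([cv2.resize(s[220:380,150:330],(400,356)),cv2.resize(s,(400,356))]));
u=np.array([-.143,.99]);sh=np.array([556.7,50.6])+59*u;print('expected pocket',sh)
C=cloud('scene',_)
m=(np.hypot(C[...,0]-sh[0],C[...,1]-sh[1])<20)&(C[...,2]>55)&(C[...,2]<120);print(m.sum(),np.percentile(C[m],[1,50,99],0).round(1))
E
```

```text
[574.76082662 -37.30719456 201.36843025] [ 0.39400879 -0.86625738 -0.82510528] [-0.09  0.01 -0.09 -0.05 -0.    0.15]
expected pocket [548.263 109.01 ]
272 [[534.5 103.4  55.8]
 [539.5 117.3  89.3]
 [554.8 125.5 111. ]]
```

View pics/s12.png

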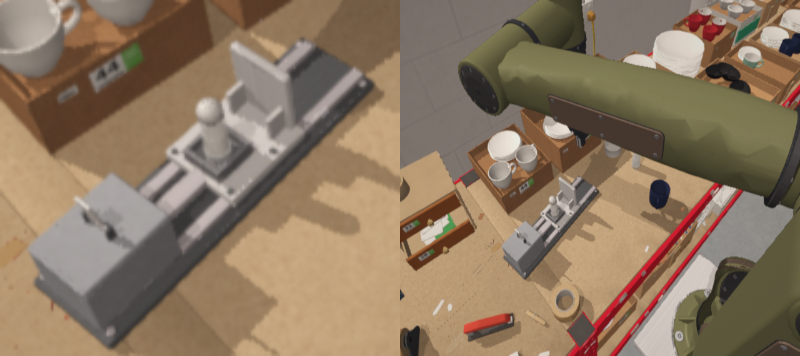

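The flag is still up, the shaker is upright in the pocket with its top at 111, and the arm is clear.

```bash
python3 -c "
from h import *
print(job.hand_in())"
```

```text
the job is handed in; nothing more can be done
None
```

I stood the smallest loose shaker upright in the pocket, pushed the carriage home by its plate, and handed the job in at about 18.6 s of the 66 s allowed. `job.hand_in()` gives no verdict, so the result below rests on my own last checks.

- **Shaker:** it stands upright in the pocket and is let go. Its top measured 111–112 mm, against 111 mm expected.
- **Carriage:** it broke free at about 15 to 16 N and came up rigid after about 59 mm of travel, where I leaned on it with about 13 N. These are wrist-force readings taken at the end of each move, so brief peaks in between were not seen.
- **Flag:** its tip in the scene camera matched about 1.4 rad after I let go, and it was still up after I lifted clear.
- **Arm and bystanders:** the arm ended clear of everything. The mug and tape roll look unmoved in the last scene view and the ramekin in a mid-run top view, but I did not re-measure any of them at the end.

Two small disagreements:

- **Scene depth:** it reads a few mm off from the other two cameras near the shuttle. I used the wrist and top views, which agreed on the pocket to about 1 mm.
- **Tool tilt:** the tool tilted about 3° while pushing, which did no harm.

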